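# Unlock the tester case with the T-key and draw out the honey testers

### The arm

A 7-joint arm with a two-finger parallel gripper is mounted at the origin on the work surface. World frame = base frame: x ahead of the robot, y to its left, z up, the work surface at z = 0. Lengths are in m, angles in rad, forces in N, time in s.
With the tool pointing down it reaches from about 0.4 to 0.925 m from the base axis. Payload 4.1 kg.
Tool frame: the origin (TCP) lies on the centre line of the jaws, within the pads' length; the fingertips stand 25 mm ahead of it and the grasp point (between the pads) lies 6 mm ahead of it (arm.finger_overhang is the distance from the TCP to the fingertips, in m); z points along the fingers, x is the direction in which the jaws open and shut, and the axes are right-handed (so a half turn about z gives the same grasp; the last joint's range is limited). The gripper opens to 85 mm and grips with 20 to 120 N. Pads are 22 mm wide; open, the fingers measure 114 mm over their backs; the gripper's body (76 mm by 85 mm) begins 54 mm behind the grasp point. The pads swing forward as they close: fully open they stand 13 mm farther back than shut.
Start: joints at [1.065, 0.398, 0.045, 1.537, -0.019, 1.207, -0.051], TCP at [0.257, -0.597, 0.256] pointing down, gripper open.
Joint ranges: [-2.82, 2.82], [-0.49, 2.23], [-1.37, 1.46], [0, 2.46], [-1.36, 4.5], [0.23, 2], [-2.94, 2.94]. Speed limits (rad/s): [2.57, 2.57, 3.14, 3.14, 3.14, 3.14, 3.14].

### API

Orientations are given as a unit quaternion [w, x, y, z].
In Python, from station import arm, cams gives the robot as it stands.
- The arm moves only by the tool apply_moves, never from a script. Its argument "plan" is a list of rows, each an object of numbers: "tx", "ty", "tz": the shift along the tool's x, y, z in cm; "yaw": the turn about the tool's z in degrees. A call has exactly 5 rows; each row is the pose to reach, as a shift and turn from the pose measured when the call began, along the tool's axes at that moment; what a row does not reach only later rows make up. A row lasts 1/8 s, in which the tool goes at most 62.5 mm and 10.7 degrees, less where a joint would pass 70% of its speed; a pose out of reach is approached as far as the arm can. A call with a gripper value outside its range is refused whole. "grip" is the opening, from -1 (shut) to 1 (fully open), set as the call begins (left out, the last holds). The fingers move at their own pace and stop on an object; the grip force is fixed at half the most. Time passes only in rows, so rows that repeat a pose let the fingers close, or fill a call up. It gives the time, the measured TCP pose, the force and the opening at its end, in the units of the state.
- arm.state(): the state, without advancing time (a new reading comes with each control period).
- cams.grab_frame(name): name is "side" or "top"; returns a dict with "frame" (480x640x3 uint8, blue, green, red), "mtx" (3x3 intrinsics, pixels), "world_from_camera" (4x4, takes a point from camera to world coordinates). Camera axes: x right, y up, looking along -z (the intrinsics and any distortion apply to the point x, -y, -z); pixel columns grow to the right and rows downward; lengths in m; the calibration is good to about 2 mm. A picture is of the moment at which its call begins. There is no depth.
- arm.close_job(): hands the job in, once; it reports no verdict.
The state is a dict: "time_s": time; "joint_positions": joint angles; "qd": joint speeds; "effort": joint torques, N m; "eef_pos": TCP position; "orientation": TCP orientation; "wrist_force": force on the tool from outside, world axes, zero at the start; "ft_torque": the same for the moment, N m; "grip_width": finger opening in m.
Only numpy, scipy, OpenCV 4.12 (cv2) and the standard library are available. Lean on these libraries where they do the work, as an engineer would, in place of code of your own. Each camera call takes 0.05 s, during which the arm holds its last target. There are 200 camera calls.

### The job

Take the red-handled T-key from its stand, lower it down the deep shaft in the top of the wooden tester case until it sits fully home on the square stem, and turn it clockwise (seen from above) to its stop to free the latch. Leave the key standing in the lock, then slide the jar carrier out through the front opening by its yellow tab and leave it upright with the jars standing squarely in the middle of the green mat. Do not shift or tip any of the other things on the counter.

Things in the scene. Friction and masses are not known exactly. Their poses are not given: they have to be found in the camera images.
- case: Fixed wooden tester case, 130 mm high, roof closed and clear. Origin on the counter, on the centre line of its jar bay. It spans x -45 to +83, y -67 to +75 mm; the bay's opening is in the front, its -y side. The bay is 66 mm wide (x -33 to +33), 112 mm high, floored by the counter, and runs along y: the carrier slides straight out along the case's -y.
- shaft_mouth (a point): Centre of the mouth of the key shaft in the case's top (x +58, y -13, z 130 mm in the case), framed by a thin brass rim; the shaft is a vertical square well 40 by 40 mm, 110 mm deep. Axes as the case's.
- stem_base (a point): Foot of the recessed brass stem, on the shaft's axis, on the round 36 mm steel flange that floors the shaft, 20 mm above the counter. The stem is 14 mm square and 16 mm tall, then tapers as a round cone to 7 mm across at 26 mm above this point. The x, y axes are square to the stem's flats and turn with it; z up.
- stem (a joint): Angle (rad) of the stem, 0 = latched, growing clockwise seen from above (the stem's yaw is the case's yaw minus this value). It starts between 0 and 0.15, has a stop at 1.3, holds where it is left and takes about 0.12 N m to turn. The steel latch under the flange lets the carrier go from about 0.9 on; while latched it has some 10 mm of slack.
- key_tee (a point): Centre of the T-key's red handle bar: 80 mm long (x axis), 16 mm wide (y), 20 mm high (z, up along the key). The key, 280 g, 170 mm long, starts upright in its stand; the bar's centre is 160 mm above its foot. Below are a 14 mm round shank and, at the foot, a square socket 25 mm outside, 17 mm inside, 28 mm deep, its sides parallel to the bar.
- key_foot (a point): Centre of the open lower end of the key's socket, 160 mm below the bar's centre. Fully home it coincides with stem_base (the rim rests on the flange). The socket has about 0.25 rad of play either way on the stem, taken up before the stem turns, so the full turn can take the key up to 1.55 rad.
- stand: Fixed dark wooden block 76 by 76 by 36 mm with a 38 mm square pocket in which the key stands loosely, its foot 5 mm above the counter. Origin on the counter at its centre.
- carrier_center (a point): Middle of the loose jar carrier (450 g), 44 mm above its underside. A dark wooden base 58 mm wide (x), 110 mm long (y), carries two fixed amber honey jars 48 mm across, tops 88 mm up. A tongue 24 mm wide, 14 mm high, lies on the counter from the base towards the carrier's -y and ends 140 mm from here. In the case its axes are the case's.
- carrier_tab (a point): Grip point on the yellow upright pull tab at the tongue's end, 127 mm from the carrier's middle along its -y and 60 mm above the counter. The tab is 18 mm thick (x), 26 mm long (y), its top 75 mm above the counter. At the start it stands 60 mm in front of the case.
- mat: Thin green mat lying on the counter in front of the case, 120 mm (x) by 170 mm (y), 1 mm thick: no obstacle. Origin at its centre; yaw within 0.1 rad of the case's.
- hive_pot_mid (a point): Blue ceramic beehive-shaped pot, 106 mm wide, 163 mm tall; point on its axis 80 mm up. Loose, to be left alone.
- mead_mid (a point): Green glass bottle, 68 mm in diameter, 200 mm tall; point on its axis 100 mm up. Loose, to be left alone.
- jar_mid (a point): Amber honey jar, 68 mm in diameter, 85 mm tall; point on its axis 40 mm up. Loose, to be left alone.
- tin_mid (a point): Green tin, 72 mm in diameter, 80 mm tall; point on its axis 40 mm up. Loose, to be left alone.
- cup_mid (a point): White cup, 72 mm in diameter, 75 mm tall; point on its axis 40 mm up. Loose, to be left alone.

How it is judged:
On the way, in this order (a step that is already met when the one before it is completed fails the run):
1. the key is down the shaft, fully home on the still latched stem (distance between key_foot and stem_base below 0.008 m and angle between key_tee's own z axis and vertical below 0.17 rad and value of joint stem below 0.4 rad), for 0.1 s.
2. the stem is turned clockwise, nearly to its stop, with the key on it (distance between key_foot and stem_base below 0.012 m and angle between key_tee's own z axis and vertical below 0.17 rad and value of joint stem above 1.05 rad), for 0.1 s.
3. the carrier is out of the case, the stem still turned (y of carrier_center in the frame of case below -0.125 m and value of joint stem above 1 rad), for 0.1 s.
At the end, for the whole second after the job is handed in: The carrier stands upright (within 0.1 rad) and still on the counter with its middle within 30 mm of the mat's centre along each side of the mat; the stem is past 1.0 rad; the key is left standing in the lock, its foot within 15 mm of stem_base and within 0.17 rad of upright (x of carrier_center in the frame of mat between -0.03 and 0.03 m and y of carrier_center in the frame of mat between -0.03 and 0.03 m and angle between carrier_center's own z axis and vertical below 0.1 rad and height (world z) of carrier_center below 0.05 m and linear speed of carrier below 0.02 m/s and value of joint stem above 1 rad and distance between key_foot and stem_base below 0.015 m and angle between key_tee's own z axis and vertical below 0.17 rad); the robot touches nothing.
It fails at once if one of the pot, bottle, jar, tin and cup is shifted by more than 20 mm (distance of any of hive_pot_mid, mead_mid, jar_mid, tin_mid, cup_mid from where it was at the start of the episode above 0.02 m).
It fails at once if one of the pot, bottle, jar, tin and cup is tipped by more than 0.3 rad (angle between any of hive_pot_mid, mead_mid, jar_mid, tin_mid, cup_mid's own z axis and vertical above 0.3 rad).
It fails at once if the carrier is tipped by more than 0.5 rad (angle between carrier_center's own z axis and vertical above 0.5 rad).
It also fails if it takes over 64 s, if anything falls off the work surface, if the arm or the gripper's body presses on something with over 40 N, if the wrist force passes 120 N, or if a joint passes its speed limit or range.

## Working session

There is one attempt and no reset: what is moved stays moved. The work goes in short steps, Python scripts to look and compute and a tool call to move; the robot and the scene stay as the last step left them, time stands still between calls to the robot, and variables do not carry over. Pictures are saved under pics/ and viewed, about 8 in all and at most 12, crops included, and the job is handed in when it is done.

Besides the shell and the picture viewer there is one more tool, called after "Call:" by a JSON object that holds its "api" and its "payload". apply_moves: Moves the arm, as the interface text tells. Its arguments: {"type":"object","properties":{"plan":{"type":"array","items":{"type":"object","properties":{"tx":{"type":"number"},"ty":{"type":"number"},"tz":{"type":"number"},"yaw":{"type":"number"}}}},"grip":{"type":"number"}},"required":["plan"]}

```bash
mkdir -p pics
python3 - <<'E'
from station import arm,cams
import cv2,numpy as np,pickle
for n in("side","top"):
    f=cams.grab_frame(n); cv2.imwrite(f"pics/{n}0.png",f["frame"]); pickle.dump(f,open(f"{n}0.pkl","wb"))
    print(n,f["mtx"].tolist(),np.round(f["world_from_camera"],4).tolist(),[k for k in f])
s=arm.state();print(s)
E
```

```text
side [[558.435808734338, 0.0, 323.27134695694446], [0.0, 558.435808734338, 227.41468224097707], [0.0, 0.0, 1.0]] [[-0.9918, 0.0821, -0.098, 0.4092], [-0.1277, -0.6661, 0.7349, 0.8205], [-0.0049, 0.7413, 0.6711, 0.8891], [0.0, 0.0, 0.0, 1.0]] ['frame', 'mtx', 'world_from_camera']
top [[573.1132008925126, 0.0, 308.92095818579054], [0.0, 573.1132008925126, 231.8029985144019], [0.0, 0.0, 1.0]] [[0.0047, 0.9899, -0.142, 0.3605], [-1.0, 0.0051, 0.0022, -0.0432], [0.0029, 0.142, 0.9899, 1.2903], [0.0, 0.0, 0.0, 1.0]] ['frame', 'mtx', 'world_from_camera']
{'time_s': 0.1, 'joint_positions': array([ 1.0650021 ,  0.39914191,  0.04506366,  1.5377758 , -0.01870108,
        1.20693068, -0.05070789]), 'qd': array([ 7.78915136e-05, -7.36267793e-04,  9.65741987e-04, -1.66590255e-03,
       -1.26500481e-04, -7.14752638e-04, -7.03652306e-04]), 'effort': array([ 2.22448267e-03, -4.76265764e+01,  1.36937845e+00, -2.54953480e+01,
        1.18859464e-02,  5.02453186e-03, -1.45865988e-05]), 'eef_pos': array([ 0.25697764, -0.59645105,  0.25534275]), 'orientation': array([-4.45615604e-04,  8.35385484e-01, -5.49663763e-01, -8.01433878e-04]), 'wrist_force': array([ 0.49309588, -0.46187249, -0.13566737]), 'ft_torque': array([ 0.03516639, -0.01805521, -0.03603044]), 'grip_width': 0.0854108012213983}
```

View pics/side0.png

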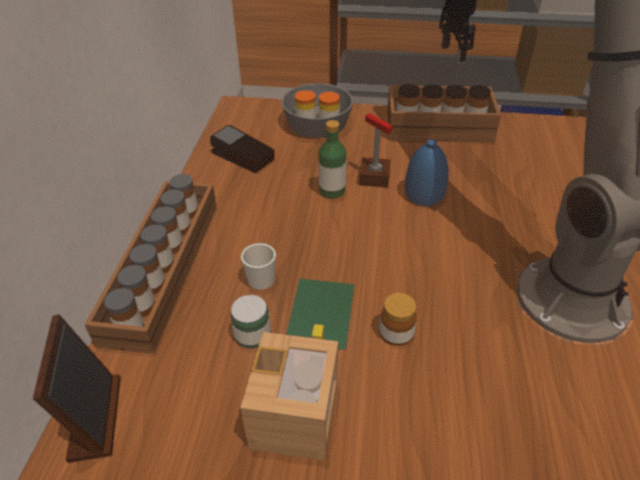

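View pics/top0.png

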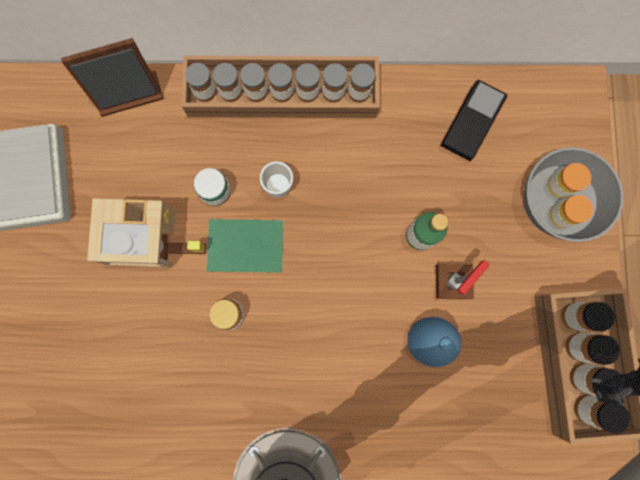

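The side view shows the case at (290,395) with its shaft mouth at (268,358), the yellow tab at (318,331), and the key bar at (378,123) over its stand at (375,172). In the top view the shaft mouth is at (134,212), the tab at (196,246), the mat centre at (245,246), the key bar at (474,278) and the stand at (455,281). I'll take enlarged crops of the parts that matter.

```bash
cat > h.py <<'E'
import numpy as np,cv2,pickle
from scipy.optimize import least_squares
def P(f,pts):
    T=np.linalg.inv(f["world_from_camera"]);p=np.atleast_2d(pts)@T[:3,:3].T+T[:3,3]
    q=np.c_[p[:,0],-p[:,1],-p[:,2]]@f["mtx"].T
    return q[:,:2]/q[:,2:]
def atz(f,uv,z):
    uv=np.atleast_2d(uv);T=f["world_from_camera"]
    d=np.c_[uv,np.ones(len(uv))]@np.linalg.inv(f["mtx"]).T
    d=np.c_[d[:,0],-d[:,1],-d[:,2]]@T[:3,:3].T;o=T[:3,3]
    return o+d*((z-o[2])/d[:,2])[:,None]
def crop(f,u,v,w,h,s):
    c=f["frame"][v:v+h,u:u+w];c=cv2.resize(c,None,fx=s,fy=s,interpolation=cv2.INTER_CUBIC)
    for k in range(0,w,10): cv2.putText(c,str(u+k),(k*s,8),0,.3,(255,255,255),1);c[:6,k*s]=(0,255,255)
    for k in range(0,h,10): cv2.putText(c,str(v+k),(0,k*s+3),0,.3,(255,255,255),1);c[k*s,:6]=(0,255,255)
    return c
E
python3 - <<'E'
from h import *
t=pickle.load(open("top0.pkl","rb"));s=pickle.load(open("side0.pkl","rb"))
a=crop(t,85,190,130,90,3);b=crop(t,420,250,80,60,5)   # 390x270,400x300
c=crop(s,235,320,120,100,3);d=crop(s,345,105,60,90,5)
o=np.zeros((600,800,3),np.uint8)
o[:270,:390]=a;o[:300,400:800]=b
o[300:600,:360]=c;o[300:600,400:700]=cv2.resize(d,(300,450))[:300]
cv2.imwrite("pics/c1.png",o)
E
```

```text
(no output)
```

View pics/c1.png

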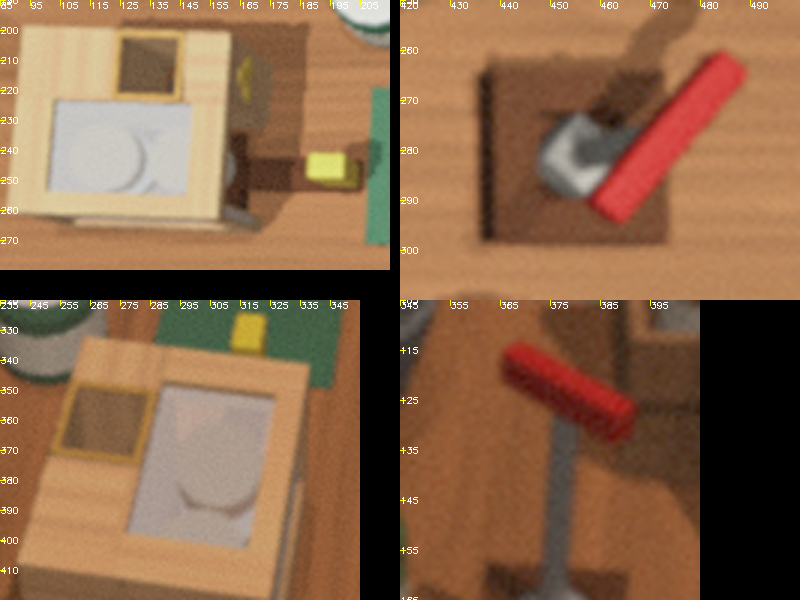

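```bash
cat > fit.py <<'E'
from h import *
def box(c,yaw,dx,dy,z0,z1):
    R=np.array([[np.cos(yaw),-np.sin(yaw)],[np.sin(yaw),np.cos(yaw)]])
    return np.array([[*(R@[sx*dx/2,sy*dy/2]+c[:2]),z] for z in(z0,z1) for sx in(-1,1) for sy in(-1,1)])
def mom(m):
    M=cv2.moments(m,True);a=M["m00"]
    return np.array([M["m10"]/a,M["m01"]/a]),np.array([M["mu20"],M["mu02"],M["mu11"]])/a,a
def hullm(f,b,S=6):
    uv=cv2.convexHull((P(f,b)*S).astype(np.float32))
    m=np.zeros((480*S,640*S),np.uint8);cv2.fillConvexPoly(m,(uv*16).round().astype(np.int32),255,8,4)
    c,k,a=mom(m);return c/S,k/S**2
def fitbox(views,dx,dy,z0,z1,x0,fixyaw=False):
    def r(p):
        o=[]
        for f,m in views:
            c,k,_=mom(m);c2,k2=hullm(f,box(p[:2],p[2],dx,dy,z0,z1));o+=[*(c-c2)*3,*((k-k2)*.3)]
        return o
    s=least_squares(r,x0,diff_step=1e-3,x_scale=[.05,.05,.3]);return s.x,np.round(r(s.x),2)
def mask(f,lo,hi,roi):
    h=cv2.cvtColor(f["frame"],cv2.COLOR_BGR2HSV);m=cv2.inRange(h,lo,hi)
    if lo[0]==0: m|=cv2.inRange(h,(172,lo[1],lo[2]),(180,255,255))
    z=np.zeros_like(m);u,v,w,q=roi;z[v:v+q,u:u+w]=m[v:v+q,u:u+w];return z
E
python3 - <<'E'
from fit import *
t=pickle.load(open("top0.pkl","rb"));s=pickle.load(open("side0.pkl","rb"))
# case
L=np.array([[83,75],[83,-67],[-45,-67],[-45,75],[78.,7],[78,-33],[38,-33],[38,7]])/1000
ut=np.array([(92.3,199),(162,201),(161,262.7),(90.7,260.3),(124.7,200.3),(146,201),(145,224),(123.3,223)])
us=np.array([(0,0),(262.7,332.3),(338,341.3),(325,420),(241,407.3),(0,0)]) 
# side: front-left(+x,-y),(−x,−y),(−x,+y),(+x,+y)
us=np.array([(241,407.3),(262.7,332.3),(338,341.3),(325,420),(252.7,371.7),(258.3,347.7),(286.3,350.7),(281.7,373.3)])
def W(p,z=.13):
    c,n=np.cos(p[2]),np.sin(p[2]);return np.c_[L@np.array([[c,n],[-n,c]])+p[:2],np.full(8,z)]
for nm,v in(("top",[(t,ut)]),("side",[(s,us)]),("both",[(t,ut),(s,us)])):
    r=lambda p:np.concatenate([(P(f,W(p))-u).ravel() for f,u in v])
    q=least_squares(r,[.4,.3,0],loss="soft_l1").x;print("case",nm,q.round(4),"res",np.abs(r(q)).round(1).max(),"shaft",(W(q)[4:].mean(0)).round(4))
R=((0,150,110),(6,255,255))
rt=mask(t,*R,(450,255,45,45));rs=mask(s,*R,(355,105,45,35));print(mom(rt)[0],mom(rs)[0],mom(rt)[2],mom(rs)[2])
for v in([(t,rt)],[(s,rs)],[(t,rt),(s,rs)]): print("key",*fitbox(v,.08,.016,.155,.175,[.33,-.3,.8]))
Y=((22,110,90),(35,255,255))
yt=mask(t,*Y,(180,230,30,30));ys=mask(s,*Y,(305,320,25,20));print(mom(yt),mom(ys))
print("tab atz .075",atz(t,mom(yt)[0],.075))
G=((70,80,20),(95,255,200));g=mask(t,*G,(200,215,90,60))
r=cv2.minAreaRect(cv2.findNonZero(g));print("mat",r,atz(t,r[0],.001),atz(t,cv2.boxPoints(r),.001).round(3).tolist())
cen=dict(stand=((455,282),.0365),pot=((446,344),.163),bottle=((439,222),.2),jar=((224,314),.085),tin=((210,183),.08),cup=((277,178),.075))
for k,(u,z) in cen.items(): print(k,atz(t,u,z).round(3))
E
```

```text
case top [ 0.5085  0.3241 -0.0006] res 2.5 shaft [0.5665 0.311  0.13  ]
case side [ 0.5064  0.3299 -0.0253] res 2.5 shaft [0.5641 0.3155 0.13  ]
case both [ 0.5073  0.3281 -0.0217] res 4.0 shaft [0.565  0.3138 0.13  ]
[472.92243767 277.27423823] [379.19178082 121.03424658] 361.0 146.0
key [ 0.43405355 -0.36752053  0.69196304] [  0.11   0.42  -3.27  -2.53 -40.46]
key [ 0.42698501 -0.37249772  0.78108477] [-1.48 -1.02 -3.95 -0.82 15.55]
key [ 0.43220247 -0.36811212  0.42822869] [ -0.83  -2.55   6.92 -11.3  -35.59   4.94  -3.27 -11.21   1.65  12.34]
(array([194.7483871 , 245.86451613]), array([19.60765869,  8.56874089,  2.48849116]), 155.0) (array([317.67808219, 330.26027397]), array([11.02650591, 13.69938075, -0.49840495]), 146.0)
tab atz .075 [[0.50329644 0.1976213  0.075     ]]
mat ((244.61904907226562, 245.4766082763672), (73.00645446777344, 50.17922592163086), 0.9710219502449036) [[0.51345099 0.09946188 0.001     ]] [[0.458, 0.181, 0.001], [0.572, 0.183, 0.001], [0.57, 0.017, 0.001], [0.456, 0.017, 0.001]]
stand [[ 0.431 -0.365  0.036]]
pot [[ 0.304 -0.312  0.163]]
bottle [[ 0.537 -0.296  0.2  ]]
jar [[0.36  0.13  0.085]]
tin [[0.639 0.168 0.08 ]]
cup [[0.653 0.024 0.075]]
```

Run:
```python
from fit import *
from station import arm
t=pickle.load(open("top0.pkl","rb"));s=pickle.load(open("side0.pkl","rb"))
L=np.array([[83,75],[83,-67],[-45,-67],[-45,75],[78.,7],[78,-33],[38,-33],[38,7]])/1000
ut=np.array([(92.3,199),(162,201),(161,262.7),(90.7,260.3),(124.7,200.3),(146,201),(145,224),(123.3,223)])
us=np.array([(241,407.3),(262.7,332.3),(338,341.3),(325,420),(252.7,371.7),(258.3,347.7),(286.3,350.7),(281.7,373.3)])
for n,f,u in(("top",t,ut),("side",s,us)):
    w=atz(f,u,.13).round(4);print(n,w[:,:2].tolist(),"rim c",w[4:].mean(0))
R=((0,150,110),(6,255,255))
rt=mask(t,*R,(450,255,45,45));rs=mask(s,*R,(355,105,45,35))
for v in([(t,rt)],[(s,rs)],[(t,rt),(s,rs)]): print("key",*fitbox(v,.08,.016,.155,.175,[.43,-.367,-.72]))
print(np.degrees(np.arctan2(-.5497,.8354))*2)
```

```text
top [[0.5929, 0.4008], [0.5895, 0.2572], [0.4621, 0.254], [0.4663, 0.3967], [0.5906, 0.334], [0.5893, 0.2901], [0.5414, 0.29], [0.5432, 0.3345]] rim c [0.566125 0.31215  0.13    ]
side [[0.5909, 0.4017], [0.5874, 0.2618], [0.46, 0.2644], [0.4637, 0.4064], [0.5871, 0.3391], [0.5881, 0.2933], [0.5415, 0.2934], [0.5412, 0.3362]] rim c [0.564475 0.3155   0.13    ]
key [ 0.43370783 -0.36723645 -0.69988918] [ 0.9   0.46 -1.2  -2.74  1.16]
key [ 0.42951776 -0.37401656 -0.78639026] [ 0.34 -0.07 -0.65 -2.95 -0.34]
key [ 0.43181067 -0.36873688 -0.72580797] [-1.36 -2.54 -2.32 -1.74  1.41  3.47 -3.23 -2.3  -2.42 -0.34]
-66.6904837294547
```

Call:
{"api": "apply_moves", "payload": {"plan": [{"tx": -2.8,"ty": -5,"tz": 0,"yaw": -10},{"tx": -5.6,"ty": -10,"tz": 0,"yaw": -20},{"tx": -8.4,"ty": -15,"tz": 0,"yaw": -30},{"tx": -11.2,"ty": -20,"tz": 0,"yaw": -40},{"tx": -14.1,"ty": -25.1,"tz": 0,"yaw": -50}], "grip": 1}}

```text
time_s: 0.72
eef_pos: [0.4323, -0.366, 0.2553]
orientation: [-0.001, 0.99, -0.142, -0.001]
wrist_force: [0.3, -0.9, -0.1]
grip_width: 0.0853
```

```bash
cat > go.py <<'E'
import sys,numpy as np
from station import arm
from scipy.spatial.transform import Rotation as Ro
def st(): 
    s=arm.state();R=Ro.from_quat(np.roll(s["orientation"],-1)).as_matrix();return s,R
def go(x,y,z,th):
    s,R=st();d=R.T@(np.array([x,y,z])-s["eef_pos"])*100
    cur=np.degrees(np.arctan2(R[1,0],R[0,0]));dy=-((th-cur+180)%360-180)
    print("shift cm",d.round(2),"yaw",round(dy,1),"| pos",s["eef_pos"].round(4),"th",round(cur,1),"tilt",R[:,2].round(3),"q7",s["joint_positions"][6].round(2),"F",s["wrist_force"].round(1),"w",round(s["grip_width"],4),"t",s["time_s"])
if __name__=="__main__": go(*map(float,sys.argv[1:5]))
E
python3 go.py .432 -.368 .256 49
```

```text
shift cm [ 0.03  0.2  -0.07] yaw -65.4 | pos [ 0.4323 -0.366   0.2553] th -16.4 tilt [-0.001  0.002 -1.   ] q7 0.29 F [ 0.3 -0.9 -0.1] w 0.0853 t 0.725
```

Call:
{"api": "apply_moves", "payload": {"plan": [{"tx": 0.03,"ty": 0.2,"tz": 0,"yaw": -10},{"tx": 0.03,"ty": 0.2,"tz": 0,"yaw": -20},{"tx": 0.03,"ty": 0.2,"tz": 0,"yaw": -30},{"tx": 0.03,"ty": 0.2,"tz": 0,"yaw": -40},{"tx": 0.03,"ty": 0.2,"tz": 0,"yaw": -50}]}}

```text
time_s: 1.35
eef_pos: [0.4317, -0.3679, 0.2548]
orientation: [-0.001, 0.956, 0.292, -0.001]
wrist_force: [0.6, 0.7, -0.2]
grip_width: 0.0856
```

Call:
{"api": "apply_moves", "payload": {"plan": [{"yaw": -10},{"yaw": -15.5,"tz": 0.5},{"yaw": -15.5,"tz": 1.0},{"yaw": -15.5,"tz": 1.5},{"yaw": -15.5,"tz": 1.5}]}}

```text
invalid input at $.plan[0]: expected keys tx, ty, tz, yaw
```

Run:
```python
from fit import *
from station import cams
from go import go
o=np.zeros((480,800,3),np.uint8)
t=cams.grab_frame("top");s=cams.grab_frame("side")
o[:,:400]=crop(t,410,230,100,120,4);o[:,400:800]=crop(s,330,70,100,120,4)
cv2.imwrite("pics/c2.png",o);go(.432,-.368,.171,49)
```

```text
shift cm [0.02 0.05 8.38] yaw -15.4 | pos [ 0.4317 -0.3679  0.2548] th 33.6 tilt [-0.002  0.002 -1.   ] q7 1.13 F [-0.3 -0.1 -0. ] w 0.0851 t 1.45
```

View pics/c2.png

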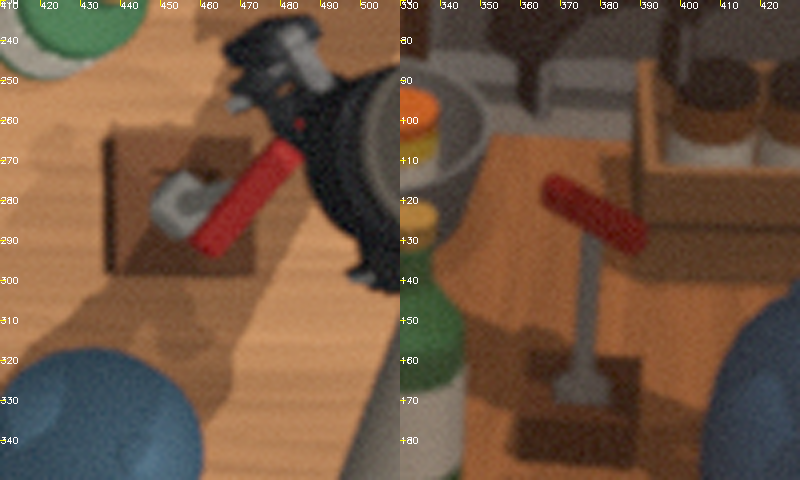

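The top view (left half) shows the bar from (461,290) to (484,263) with one finger on each side, at about (475,245) and (500,297). The grasp line looks right, so I'll finish the turn and descend.

Call:
{"api": "apply_moves", "payload": {"plan": [{"tx": 0,"ty": 0.05,"tz": 0,"yaw": -8},{"tx": 0,"ty": 0.05,"tz": 1.5,"yaw": -15.5},{"tx": 0,"ty": 0.05,"tz": 3.5,"yaw": -15.5},{"tx": 0,"ty": 0.05,"tz": 6,"yaw": -15.5},{"tx": 0,"ty": 0.05,"tz": 8.4,"yaw": -15.5}]}}

```text
time_s: 2.08
eef_pos: [0.4316, -0.368, 0.1698]
orientation: [-0.002, 0.91, 0.414, -0.001]
wrist_force: [-0.1, 0.7, -0.2]
grip_width: 0.0854
```

Call:
{"api": "apply_moves", "payload": {"plan": [{"tx": 0,"ty": 0,"tz": 0,"yaw": 0},{"tx": 0,"ty": 0,"tz": 0,"yaw": 0},{"tx": 0,"ty": 0,"tz": 0,"yaw": 0},{"tx": 0,"ty": 0,"tz": 0,"yaw": 0},{"tx": 0,"ty": 0,"tz": 0,"yaw": 0}], "grip": -1}}

```text
time_s: 2.7
eef_pos: [0.4324, -0.3682, 0.171]
orientation: [-0.001, 0.91, 0.414, 0.0]
wrist_force: [0.6, 0.8, 4.5]
grip_width: 0.0151
```

```bash
python3 go.py .432 -.368 .36 49
```

```text
shift cm [  0.    -0.07 -18.9 ] yaw -0.1 | pos [ 0.4324 -0.3682  0.171 ] th 48.9 tilt [-0.     0.001 -1.   ] q7 1.35 F [0.6 0.8 4.5] w 0.0151 t 2.7
```

Call:
{"api": "apply_moves", "payload": {"plan": [{"tx": 0,"ty": 0,"tz": -2,"yaw": 0},{"tx": 0,"ty": 0,"tz": -6,"yaw": 0},{"tx": 0,"ty": 0,"tz": -11,"yaw": 0},{"tx": 0,"ty": 0,"tz": -16,"yaw": 0},{"tx": 0,"ty": 0,"tz": -19.5,"yaw": 0}]}}

```text
time_s: 3.32
eef_pos: [0.4324, -0.3686, 0.3677]
orientation: [-0.0, 0.91, 0.414, 0.0]
wrist_force: [0.3, -0.7, -3.3]
grip_width: 0.0151
```

```bash
python3 go.py .51 0 .365 66;python3 go.py .565 .3135 .365 86
```

```text
shift cm [ 32.87 -18.39   0.29] yaw -17.1 | pos [ 0.4324 -0.3686  0.3677] th 48.9 tilt [ 0.     0.001 -1.   ] q7 1.41 F [ 0.3 -0.7 -3.3] w 0.0151 t 3.325
shift cm [ 60.11 -34.87   0.31] yaw -37.1 | pos [ 0.4324 -0.3686  0.3677] th 48.9 tilt [ 0.     0.001 -1.   ] q7 1.41 F [ 0.3 -0.7 -3.3] w 0.0151 t 3.325
```

Call:
{"api": "apply_moves", "payload": {"plan": [{"tx": 2.5,"ty": -1.5,"tz": 0,"yaw": 0},{"tx": 6.5,"ty": -3.8,"tz": 0,"yaw": 0},{"tx": 11,"ty": -6.4,"tz": 0,"yaw": 0},{"tx": 15.5,"ty": -9,"tz": 0,"yaw": 0},{"tx": 20,"ty": -11.6,"tz": 0,"yaw": 0}]}}

```text
time_s: 3.95
eef_pos: [0.4759, -0.14, 0.367]
orientation: [-0.0, 0.91, 0.414, -0.001]
wrist_force: [0.9, -0.4, -2.3]
grip_width: 0.015
```

Call:
{"api": "apply_moves", "payload": {"plan": [{"tx": 4.5,"ty": -2.6,"tz": 0,"yaw": 0},{"tx": 9,"ty": -5.2,"tz": 0,"yaw": 0},{"tx": 13.5,"ty": -7.8,"tz": 0,"yaw": 0},{"tx": 18,"ty": -10.4,"tz": 0,"yaw": 0},{"tx": 22,"ty": -12.7,"tz": 0,"yaw": 0}]}}

```text
time_s: 4.58
eef_pos: [0.5245, 0.1107, 0.3663]
orientation: [-0.0, 0.91, 0.414, -0.001]
wrist_force: [-0.1, -0.2, -3.8]
grip_width: 0.0151
```

```bash
python3 go.py .565 .3135 .365 86
```

```text
shift cm [ 17.94 -10.28   0.12] yaw -37.1 | pos [0.5245 0.1107 0.3663] th 48.9 tilt [-0.003 -0.    -1.   ] q7 0.45 F [-0.1 -0.2 -3.8] w 0.0151 t 4.575
```

Call:
{"api": "apply_moves", "payload": {"plan": [{"tx": 4,"ty": -2.3,"tz": 0,"yaw": -8},{"tx": 8.5,"ty": -4.9,"tz": 0,"yaw": -16},{"tx": 12.5,"ty": -7.2,"tz": 0,"yaw": -24},{"tx": 16,"ty": -9.2,"tz": 0.1,"yaw": -32},{"tx": 17.9,"ty": -10.3,"tz": 0.1,"yaw": -37.1}]}}

```text
time_s: 5.2
eef_pos: [0.5638, 0.3154, 0.3636]
orientation: [-0.002, 0.729, 0.684, -0.002]
wrist_force: [0.3, 0.3, -2.5]
grip_width: 0.0147
```

Call:
{"api": "apply_moves", "payload": {"plan": [{"tx": 0,"ty": 0,"tz": 1,"yaw": 0},{"tx": 0,"ty": 0,"tz": 2.5,"yaw": 0},{"tx": 0,"ty": 0,"tz": 4,"yaw": 0},{"tx": 0,"ty": 0,"tz": 4.5,"yaw": 0},{"tx": 0,"ty": 0,"tz": 4.5,"yaw": 0}]}}

```text
time_s: 5.82
eef_pos: [0.5637, 0.3146, 0.3183]
orientation: [-0.001, 0.73, 0.684, -0.002]
wrist_force: [0.1, -0.1, -3.2]
grip_width: 0.015
```

Run:
```python
from fit import *
from station import cams
from go import go
go(.565,.3135,.32,86)
o=np.zeros((600,800,3),np.uint8)
t=cams.grab_frame("top");s=cams.grab_frame("side");pickle.dump((t,s),open("ins.pkl","wb"))
o[:,:400]=crop(t,80,160,80,120,5);o[:,400:800]=crop(s,230,285,80,120,5)
cv2.imwrite("pics/c3.png",o)
```

```text
shift cm [-0.1   0.13 -0.17] yaw 0.3 | pos [0.5637 0.3146 0.3183] th 86.3 tilt [-0.005 -0.001 -1.   ] q7 0.64 F [ 0.1 -0.1 -3.2] w 0.015 t 5.825
```

View pics/c3.png

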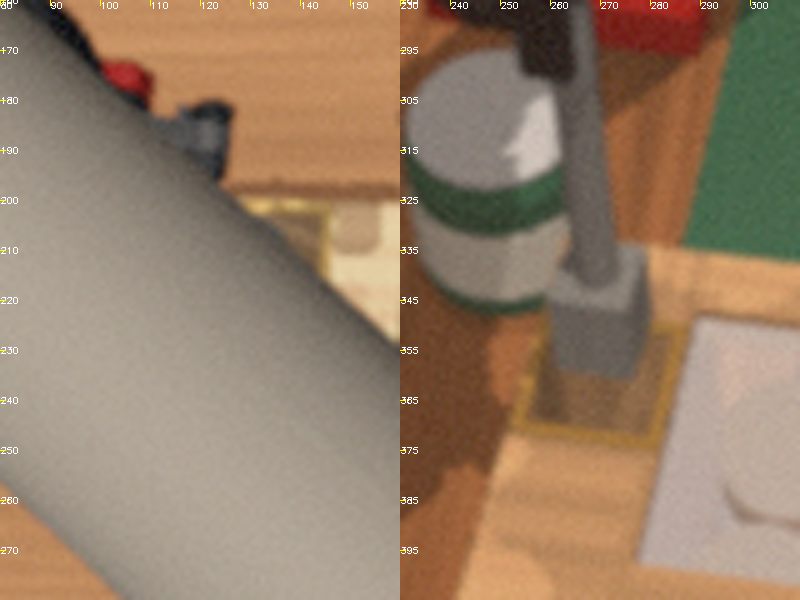

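The side view shows the socket's near lower corners at (260.4,358) and (276.4,360.6). The rim's corners are at (253,371.6), (282.6,374) and (287.4,349.4). In the top view the arm hides most of the mouth. I'll compare socket and rim in the side camera only, so calibration bias cancels.

Run:
```python
from fit import *
t,s=pickle.load(open("ins.pkl","rb"))
p=np.array([.5637,.3146]);z=.3183-.166;y=np.radians(-3.7)
b=box(p,y,.025,.025,z,z+.03);print(P(s,b)[[7-4-0,1]].round(1),P(s,b).round(1).tolist())
w=atz(s,[(260.4,358),(276.4,360.6)],z);m=w.mean(0)[:2]-np.array([-np.sin(y),np.cos(y)])*.0125
print("foot seen",m,"robot",p,"bias",m-p, "width",np.linalg.norm(w[0]-w[1]))
r=atz(s,[(253,371.6),(282.6,374),(287.4,349.4)],.13);print(r.round(4),"rim c",(r[0]+r[2])[:2]/2)
r=atz(s,[(252.7,371.7),(258.3,347.7),(286.3,350.7),(281.7,373.3)],.13);print("rim0",r.mean(0))
# refine rim: brass colour mask in initial frames
for n in("top0","side0"):
    f=pickle.load(open(n+".pkl","rb"));roi=(115,192,42,40) if n[0]=="t" else (246,340,46,42)
    h=cv2.cvtColor(f["frame"],cv2.COLOR_BGR2HSV);m=cv2.inRange(h,(18,150,70),(32,255,255))
    zz=np.zeros_like(m);u,v,W,H=roi;zz[v:v+H,u:u+W]=m[v:v+H,u:u+W]
    pts=cv2.findNonZero(zz)[:,0].astype(float);hh=cv2.convexHull(pts.astype(np.float32))
    wp=atz(f,pts,.131)[:,:2];rr=cv2.minAreaRect((wp*1000).astype(np.float32));print(n,len(pts),rr)
```

```text
[[259.6 357.3]
 [275.  359.8]] [[279.0, 346.8], [275.0, 359.8], [263.9, 344.3], [259.6, 357.3], [277.9, 335.2], [273.8, 348.4], [262.4, 332.8], [258.0, 345.8]]
foot seen [0.56173607 0.3157053 ] robot [0.5637 0.3146] bias [-0.00196393  0.0011053 ] width 0.025792868177024603
[[0.5867 0.3388 0.13  ]
 [0.5396 0.3373 0.13  ]
 [0.5402 0.2907 0.13  ]] rim c [0.56343448 0.31474442]
rim0 [0.56447118 0.3154968  0.13      ]Traceback (most recent call last):
  File "<stdin>", line 14, in <module>
TypeError: 'NoneType' object is not subscriptable
```

```bash
python3 go.py .566 .3137 .235 86
```

```text
shift cm [-0.15  0.26  8.43] yaw 0.3 | pos [0.5639 0.3154 0.3193] th 86.3 tilt [-0.004  0.    -1.   ] q7 0.64 F [ 0.3  0.1 -2.6] w 0.0149 t 5.925
```

Call:
{"api": "apply_moves", "payload": {"plan": [{"tx": -0.13,"ty": 0.25,"tz": 0,"yaw": 0},{"tx": -0.13,"ty": 0.25,"tz": 1.5,"yaw": 0},{"tx": -0.13,"ty": 0.25,"tz": 3.2,"yaw": 0},{"tx": -0.13,"ty": 0.25,"tz": 4.8,"yaw": 0},{"tx": -0.13,"ty": 0.25,"tz": 5.2,"yaw": 0}]}}

```text
time_s: 6.55
eef_pos: [0.5653, 0.3131, 0.2649]
orientation: [-0.002, 0.73, 0.684, -0.003]
wrist_force: [0.3, -0.4, -2.9]
grip_width: 0.0151
```

```bash
python3 go.py .566 .3137 .22 86
```

```text
shift cm [0.07 0.09 4.49] yaw 0.3 | pos [0.5653 0.3131 0.2649] th 86.3 tilt [-0.007 -0.002 -1.   ] q7 0.62 F [ 0.3 -0.4 -2.9] w 0.0151 t 6.55
```

Call:
{"api": "apply_moves", "payload": {"plan": [{"tx": 0.05,"ty": 0.07,"tz": 1,"yaw": 0},{"tx": 0.06,"ty": 0.08,"tz": 2,"yaw": 0},{"tx": 0.06,"ty": 0.08,"tz": 3,"yaw": 0},{"tx": 0.06,"ty": 0.08,"tz": 4.2,"yaw": 0},{"tx": 0.06,"ty": 0.08,"tz": 4.5,"yaw": 0}]}}

```text
time_s: 7.18
eef_pos: [0.5655, 0.3131, 0.2187]
orientation: [-0.002, 0.73, 0.684, -0.004]
wrist_force: [0.7, -0.3, -1.4]
grip_width: 0.015
```

```bash
python3 go.py .566 .3137 .186 86
```

```text
shift cm [0.08 0.07 3.27] yaw 0.3 | pos [0.5655 0.3131 0.2187] th 86.3 tilt [-0.009 -0.003 -1.   ] q7 0.59 F [ 0.7 -0.3 -1.4] w 0.015 t 7.175
```

Call:
{"api": "apply_moves", "payload": {"plan": [{"tx": 0.05,"ty": 0.05,"tz": 0.4,"yaw": 0},{"tx": 0.05,"ty": 0.05,"tz": 0.7,"yaw": 0},{"tx": 0.05,"ty": 0.05,"tz": 1.0,"yaw": 0},{"tx": 0.05,"ty": 0.05,"tz": 1.3,"yaw": 0},{"tx": 0.05,"ty": 0.05,"tz": 1.5,"yaw": 0}]}}

```text
time_s: 7.8
eef_pos: [0.5659, 0.3135, 0.2036]
orientation: [-0.002, 0.73, 0.684, -0.004]
wrist_force: [-0.2, -0.7, -2.8]
grip_width: 0.0149
```

```bash
python3 go.py .566 .3137 .186 86
```

```text
shift cm [0.02 0.02 1.76] yaw 0.3 | pos [0.5659 0.3135 0.2036] th 86.3 tilt [-0.009 -0.003 -1.   ] q7 0.58 F [-0.2 -0.7 -2.8] w 0.0149 t 7.8
```

Call:
{"api": "apply_moves", "payload": {"plan": [{"tx": 0,"ty": 0,"tz": 0.3,"yaw": 0},{"tx": 0,"ty": 0,"tz": 0.6,"yaw": 0},{"tx": 0,"ty": 0,"tz": 0.9,"yaw": 0},{"tx": 0,"ty": 0,"tz": 1.2,"yaw": 0},{"tx": 0,"ty": 0,"tz": 1.4,"yaw": 0}]}}

```text
time_s: 8.43
eef_pos: [0.5661, 0.3134, 0.1894]
orientation: [-0.002, 0.73, 0.684, -0.004]
wrist_force: [1.4, -0.6, -1.3]
grip_width: 0.0153
```

```bash
python3 go.py .566 .3137 .186 86
```

```text
shift cm [ 0.03 -0.01  0.34] yaw 0.3 | pos [0.5661 0.3134 0.1894] th 86.3 tilt [-0.008 -0.003 -1.   ] q7 0.57 F [ 1.4 -0.6 -1.3] w 0.0153 t 8.425
```

Call:
{"api": "apply_moves", "payload": {"plan": [{"tx": 0,"ty": 0,"tz": 0.1,"yaw": 0},{"tx": 0,"ty": 0,"tz": 0.25,"yaw": 0},{"tx": 0,"ty": 0,"tz": 0.4,"yaw": 0},{"tx": 0,"ty": 0,"tz": 0.45,"yaw": 0},{"tx": 0,"ty": 0,"tz": 0.45,"yaw": 0}]}}

```text
time_s: 9.05
eef_pos: [0.5663, 0.3136, 0.1859]
orientation: [-0.001, 0.73, 0.684, -0.003]
wrist_force: [0.1, -2.0, 5.3]
grip_width: 0.0152
```

```bash
python3 go.py .566 .3137 .186 86
```

```text
shift cm [ 0.   -0.03 -0.01] yaw 0.3 | pos [0.5663 0.3136 0.1859] th 86.3 tilt [-0.007 -0.003 -1.   ] q7 0.57 F [ 0.1 -2.   5.3] w 0.0152 t 9.05
```

The key is seated: the rim touched the flange at TCP z 0.186, as expected. Now I'll turn it clockwise.

Call:
{"api": "apply_moves", "payload": {"plan": [{"tx": 0,"ty": 0,"tz": 0,"yaw": 6},{"tx": 0,"ty": 0,"tz": 0,"yaw": 13},{"tx": 0,"ty": 0,"tz": 0,"yaw": 20},{"tx": 0,"ty": 0,"tz": 0,"yaw": 27},{"tx": 0,"ty": 0,"tz": 0,"yaw": 34}]}}

```text
time_s: 9.68
eef_pos: [0.5666, 0.3139, 0.186]
orientation: [-0.0, 0.898, 0.439, -0.003]
wrist_force: [1.2, -0.0, 0.5]
grip_width: 0.0148
```

```bash
python3 go.py .566 .3137 .186 1.5; python3 -c "
from station import arm;print(arm.state()['ft_torque'])"
```

```text
shift cm [-0.05 -0.03 -0.  ] yaw 50.6 | pos [0.5666 0.3139 0.186 ] th 52.1 tilt [-0.006 -0.002 -1.   ] q7 0.03 F [ 1.2 -0.   0.5] w 0.0148 t 9.675
[-0.06300705 -0.47510707  0.19582372]
```

Call:
{"api": "apply_moves", "payload": {"plan": [{"tx": -0.02,"ty": 0,"tz": 0.05,"yaw": 7},{"tx": -0.02,"ty": 0,"tz": 0.05,"yaw": 14},{"tx": -0.02,"ty": 0,"tz": 0.05,"yaw": 21},{"tx": -0.02,"ty": 0,"tz": 0.05,"yaw": 28},{"tx": -0.02,"ty": 0,"tz": 0.05,"yaw": 35}]}}

```text
time_s: 10.3
eef_pos: [0.5665, 0.3141, 0.1859]
orientation: [0.0, 0.989, 0.147, -0.003]
wrist_force: [0.1, -1.7, 3.5]
grip_width: 0.0149
```

```bash
python3 go.py .566 .3137 .186 1.5; python3 -c "
from station import arm;print(arm.state()['ft_torque'])"
```

```text
shift cm [-0.06  0.03 -0.01] yaw 15.4 | pos [0.5665 0.3141 0.1859] th 16.9 tilt [-0.005 -0.001 -1.   ] q7 -0.52 F [ 0.1 -1.7  3.5] w 0.0149 t 10.3
[-0.13246194 -0.18110662  0.13995106]
```

Call:
{"api": "apply_moves", "payload": {"plan": [{"tx": -0.02,"ty": 0,"tz": 0,"yaw": 4},{"tx": -0.02,"ty": 0,"tz": 0,"yaw": 8},{"tx": -0.02,"ty": 0,"tz": 0,"yaw": 11},{"tx": -0.02,"ty": 0,"tz": 0,"yaw": 13},{"tx": -0.02,"ty": 0,"tz": 0,"yaw": 13}]}}

```text
time_s: 10.92
eef_pos: [0.5663, 0.3143, 0.1859]
orientation: [0.0, 0.999, 0.034, -0.003]
wrist_force: [0.8, 0.3, 1.5]
grip_width: 0.015
```

```bash
python3 go.py .566 .3137 .186 1.5; python3 -c "
from station import arm;print(arm.state()['ft_torque'])"
```

```text
shift cm [-0.03  0.05 -0.01] yaw 2.4 | pos [0.5663 0.3143 0.1859] th 3.9 tilt [-0.005 -0.001 -1.   ] q7 -0.73 F [0.8 0.3 1.5] w 0.015 t 10.925
[-0.06044528 -0.24369442  0.04152098]
```

Call:
{"api": "apply_moves", "payload": {"plan": [{"tx": -0.02,"ty": 0.02,"tz": 0,"yaw": 1.5},{"tx": -0.02,"ty": 0.02,"tz": 0,"yaw": 3},{"tx": -0.02,"ty": 0.02,"tz": 0,"yaw": 4.5},{"tx": -0.02,"ty": 0.02,"tz": 0,"yaw": 4.5},{"tx": -0.02,"ty": 0.02,"tz": 0,"yaw": 4.5}]}}

```text
time_s: 11.55
eef_pos: [0.5661, 0.3141, 0.1859]
orientation: [0.0, 1.0, -0.005, -0.003]
wrist_force: [1.0, 0.7, -0.1]
grip_width: 0.0151
```

```bash
python3 go.py .566 .3137 .186 1.5
python3 - <<'E'
from station import arm,cams
print(arm.state()['ft_torque'])
from fit import *
t=cams.grab_frame("top");s=cams.grab_frame("side")
o=np.zeros((600,800,3),np.uint8)
o[:,:400]=crop(t,100,180,80,120,5);o[:,400:800]=crop(s,235,270,80,120,5)
cv2.imwrite("pics/c4.png",o)
E
```

```text
shift cm [-0.01  0.04 -0.01] yaw -2.1 | pos [0.5661 0.3141 0.1859] th -0.6 tilt [-0.005 -0.001 -1.   ] q7 -0.8 F [ 1.   0.7 -0.1] w 0.0151 t 11.55
[ 0.0966722  -0.40793539  0.09660785]
```

View pics/c4.png

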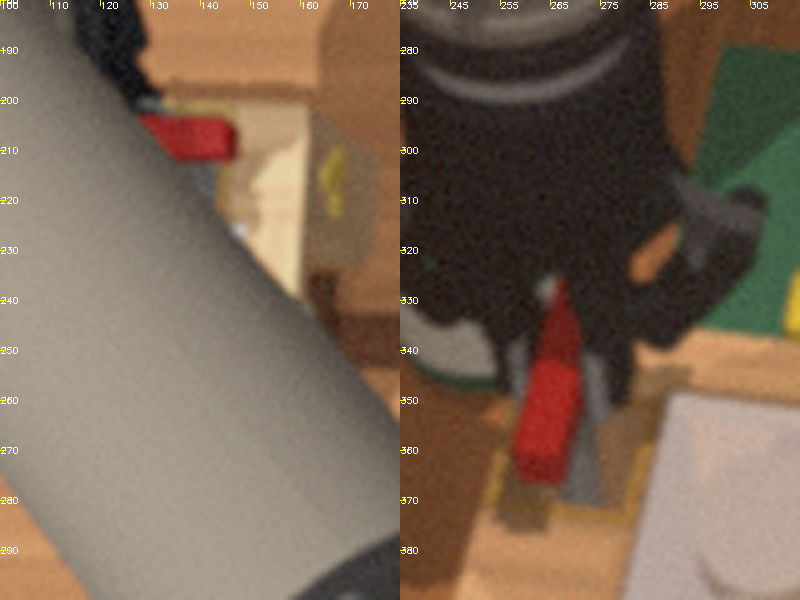

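The bar now lies along the case's y in both views: side from (268,325) to (262,365), top at (140,208). That fits a stem angle of about 1.3. Next I'll release the key and lift.

Call:
{"api": "apply_moves", "payload": {"plan": [{"tx": 0,"ty": 0,"tz": 0,"yaw": 0},{"tx": 0,"ty": 0,"tz": 0,"yaw": 0},{"tx": 0,"ty": 0,"tz": 0,"yaw": 0},{"tx": 0,"ty": 0,"tz": 0,"yaw": 0},{"tx": 0,"ty": 0,"tz": 0,"yaw": 0}], "grip": 1}}

```text
time_s: 12.28
eef_pos: [0.5661, 0.3141, 0.186]
orientation: [0.0, 1.0, -0.005, -0.003]
wrist_force: [0.1, 0.3, -0.2]
grip_width: 0.0851
```

Call:
{"api": "apply_moves", "payload": {"plan": [{"tx": 0,"ty": 0,"tz": -0.5,"yaw": 0},{"tx": 0,"ty": 0,"tz": -2,"yaw": 0},{"tx": 0,"ty": 0,"tz": -4,"yaw": 0},{"tx": 0,"ty": 0,"tz": -6.5,"yaw": 0},{"tx": 0,"ty": 0,"tz": -9,"yaw": 0}]}}

```text
time_s: 12.9
eef_pos: [0.5668, 0.3145, 0.2786]
orientation: [-0.0, 1.0, -0.005, -0.002]
wrist_force: [0.2, 0.0, 0.1]
grip_width: 0.0851
```

```bash
python3 - <<'E'
from fit import *
t=pickle.load(open("top0.pkl","rb"));s=pickle.load(open("side0.pkl","rb"))
Y=((22,110,90),(35,255,255))
yt=mask(t,*Y,(180,230,30,30));ys=mask(s,*Y,(305,320,25,20))
# top face only in top view: bright; side view top part visible
for b in(.503,.505,.507,.509):
    print(b,P(t,[[b,.199,.075],[b,.199,.06]]).round(1).tolist(),P(s,[[b,.199,.075]]).round(1))
print("rows/cols top",cv2.boundingRect(yt),"side",cv2.boundingRect(ys))
for c,f,m in(("t",t,yt),("s",s,ys)): print(c,fitbox([(f,m)],.018,.026,.03 if c=="t" else .02,.075,[.507,.2,0.]))
E
python3 go.py .507 .2 .255 0
```

```text
0.503 [[194.1, 246.0], [195.5, 246.8]] [[317.9 327.8]]
0.505 [[194.1, 245.1], [195.5, 245.9]] [[316.8 327.7]]
0.507 [[194.2, 244.1], [195.5, 245.0]] [[315.7 327.6]]
0.509 [[194.2, 243.2], [195.5, 244.1]] [[314.6 327.4]]
rows/cols top (187, 241, 18, 11) side (312, 324, 12, 15)
t (array([0.50583767, 0.2017602 , 0.        ]), array([ 0.01,  0.09, -0.21, -0.14,  0.23]))
s (array([0.50624942, 0.18404075, 0.        ]), array([  0.9 ,   0.27,   0.19, -16.52,   0.38]))
shift cm [-5.86 11.51  2.38] yaw -0.6 | pos [0.5668 0.3145 0.2786] th -0.6 tilt [-0.004  0.    -1.   ] q7 -0.76 F [0.2 0.  0.1] w 0.0851 t 12.9
```

Call:
{"api": "apply_moves", "payload": {"plan": [{"tx": -0.8,"ty": 2,"tz": 0,"yaw": 0},{"tx": -2.3,"ty": 4.5,"tz": 0,"yaw": 0},{"tx": -4,"ty": 7.5,"tz": 0,"yaw": 0},{"tx": -5.5,"ty": 10.5,"tz": 0,"yaw": 0},{"tx": -5.8,"ty": 11.8,"tz": 0,"yaw": 0}]}}

```text
time_s: 13.52
eef_pos: [0.5076, 0.1958, 0.2804]
orientation: [0.0, 1.0, -0.006, -0.001]
wrist_force: [0.3, 0.3, 0.3]
grip_width: 0.0854
```

Call:
{"api": "apply_moves", "payload": {"plan": [{"tx": 0,"ty": 0,"tz": 2,"yaw": -0.6},{"tx": 0,"ty": 0,"tz": 5,"yaw": -0.6},{"tx": 0,"ty": 0,"tz": 8,"yaw": -0.6},{"tx": 0,"ty": 0,"tz": 10,"yaw": -0.6},{"tx": 0,"ty": 0,"tz": 11,"yaw": -0.6}]}}

```text
time_s: 14.15
eef_pos: [0.5077, 0.1965, 0.1701]
orientation: [-0.0, 1.0, -0.0, -0.001]
wrist_force: [-0.6, 1.2, -0.2]
grip_width: 0.0855
```

Run:
```python
from fit import *
from station import cams
from go import go
go(.508,.197,.066,0)
t=cams.grab_frame("top");s=cams.grab_frame("side")
o=np.zeros((480,800,3),np.uint8)
o[:,:320]=crop(t,120,190,80,120,4);o[:,320:800]=crop(s,235,270,120,120,4)
cv2.imwrite("pics/c5.png",o)
```

```text
shift cm [ 0.04 -0.05 10.41] yaw -0.0 | pos [0.5077 0.1965 0.1701] th -0.0 tilt [-0.001  0.    -1.   ] q7 -0.63 F [-0.6  1.2 -0.2] w 0.0855 t 14.15
```

View pics/c5.png

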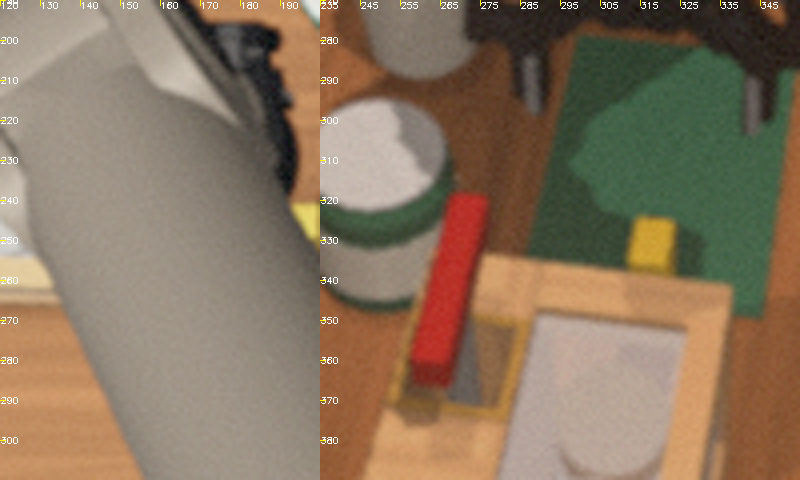

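The side view shows the key standing in the lock with its bar at (268,340), and the open fingers at (287,293) and (343,298), one on each side of the tab at (317,333). I'll descend and grip the tab.

Call:
{"api": "apply_moves", "payload": {"plan": [{"tx": 0,"ty": 0,"tz": 2,"yaw": 0},{"tx": 0,"ty": 0,"tz": 4.5,"yaw": 0},{"tx": 0,"ty": 0,"tz": 7,"yaw": 0},{"tx": 0,"ty": 0,"tz": 9,"yaw": 0},{"tx": 0.03,"ty": 0,"tz": 10.2,"yaw": 0}]}}

```text
time_s: 14.88
eef_pos: [0.5083, 0.1966, 0.0683]
orientation: [-0.0, 1.0, -0.0, -0.0]
wrist_force: [-0.5, 0.3, 0.1]
grip_width: 0.0856
```

Call:
{"api": "apply_moves", "payload": {"plan": [{"tx": 0,"ty": 0,"tz": 0,"yaw": 0},{"tx": 0,"ty": 0,"tz": 0,"yaw": 0},{"tx": 0,"ty": 0,"tz": 0,"yaw": 0},{"tx": 0,"ty": 0,"tz": 0,"yaw": 0},{"tx": 0,"ty": 0,"tz": 0,"yaw": 0}], "grip": -1}}

```text
time_s: 15.5
eef_pos: [0.5086, 0.1967, 0.069]
orientation: [-0.0, 1.0, -0.0, -0.0]
wrist_force: [-1.0, -1.3, 5.5]
grip_width: 0.0176
```

```bash
python3 go.py .511 -.027 .067 0
```

```text
shift cm [ 0.26 22.37  0.19] yaw -0.0 | pos [0.5086 0.1967 0.069 ] th -0.0 tilt [-0.     0.001 -1.   ] q7 -0.71 F [-1.  -1.3  5.5] w 0.0176 t 15.5
```

Call:
{"api": "apply_moves", "payload": {"plan": [{"tx": 0,"ty": 0.5,"tz": 0,"yaw": 0},{"tx": 0,"ty": 1.2,"tz": 0,"yaw": 0},{"tx": 0,"ty": 2.2,"tz": 0,"yaw": 0},{"tx": 0,"ty": 3.5,"tz": 0,"yaw": 0},{"tx": 0,"ty": 4.5,"tz": 0,"yaw": 0}]}}

```text
time_s: 16.12
eef_pos: [0.5087, 0.1505, 0.069]
orientation: [-0.0, 1.0, -0.001, -0.0]
wrist_force: [0.5, 2.0, 0.6]
grip_width: 0.0172
```

```bash
python3 go.py .509 -.030 .067 0
```

```text
shift cm [ 0.06 18.05  0.19] yaw -0.1 | pos [0.5087 0.1505 0.069 ] th -0.1 tilt [-0.     0.001 -1.   ] q7 -0.63 F [0.5 2.  0.6] w 0.0172 t 16.125
```

Force is 2 N at 46 mm of travel, so the latch is free. I'll keep pulling.

Call:
{"api": "apply_moves", "payload": {"plan": [{"tx": 0,"ty": 1.5,"tz": 0,"yaw": 0},{"tx": 0,"ty": 3.5,"tz": 0,"yaw": 0},{"tx": 0,"ty": 5.5,"tz": 0,"yaw": 0},{"tx": 0,"ty": 7.5,"tz": 0,"yaw": 0},{"tx": 0,"ty": 9,"tz": 0,"yaw": 0}]}}

```text
time_s: 16.75
eef_pos: [0.5084, 0.0589, 0.069]
orientation: [-0.0, 1.0, -0.001, -0.0]
wrist_force: [0.0, 3.6, 0.5]
grip_width: 0.0169
```

Call:
{"api": "apply_moves", "payload": {"plan": [{"tx": 0,"ty": 2,"tz": 0,"yaw": 0},{"tx": 0.1,"ty": 4,"tz": 0,"yaw": 0},{"tx": 0.2,"ty": 6,"tz": 0,"yaw": 0},{"tx": 0.3,"ty": 8,"tz": 0,"yaw": 0},{"tx": 0.3,"ty": 8.9,"tz": 0,"yaw": 0}]}}

```text
time_s: 17.38
eef_pos: [0.5109, -0.0313, 0.069]
orientation: [-0.0, 1.0, -0.002, -0.0]
wrist_force: [0.5, 3.3, 1.0]
grip_width: 0.0171
```

Run:
```python
from fit import *
from station import cams
from go import go
go(.511,-.027,.067,0)
t=cams.grab_frame("top");s=cams.grab_frame("side")
o=np.zeros((480,800,3),np.uint8)
o[:,:400]=crop(t,180,190,100,120,4);o[:,400:800]=crop(s,250,250,100,120,4)
cv2.imwrite("pics/c6.png",o)
```

```text
shift cm [ 0.   -0.43  0.2 ] yaw -0.3 | pos [ 0.5109 -0.0313  0.069 ] th -0.3 tilt [-0.  0. -1.] q7 -0.26 F [0.5 3.3 1. ] w 0.0171 t 17.375
```

View pics/c6.png

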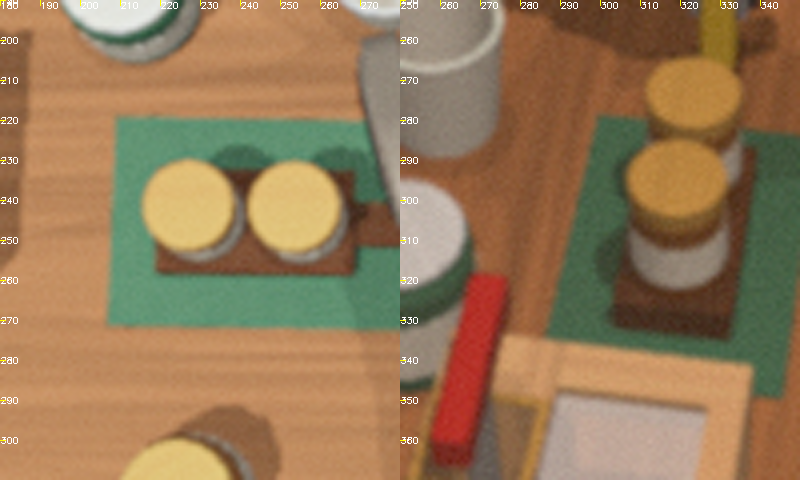

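The carrier stands upright on the mat, with jar tops at (227,241) and (253,242) in the top view and the key still standing at (268,340) in the side view. I'll release the tab and lift.

Call:
{"api": "apply_moves", "payload": {"plan": [{"tx": 0,"ty": 0,"tz": 0,"yaw": 0},{"tx": 0,"ty": 0,"tz": 0,"yaw": 0},{"tx": 0,"ty": 0,"tz": 0,"yaw": 0},{"tx": 0,"ty": 0,"tz": 0,"yaw": 0},{"tx": 0,"ty": 0,"tz": 0,"yaw": 0}], "grip": 1}}

```text
time_s: 18.1
eef_pos: [0.5109, -0.0321, 0.069]
orientation: [0.001, 1.0, -0.002, -0.0]
wrist_force: [0.3, -0.5, -0.5]
grip_width: 0.0857
```

Call:
{"api": "apply_moves", "payload": {"plan": [{"tx": 0,"ty": 0,"tz": -1,"yaw": 0},{"tx": 0,"ty": 0,"tz": -4,"yaw": 0},{"tx": 0,"ty": 0,"tz": -8,"yaw": 0},{"tx": 0,"ty": 0,"tz": -12,"yaw": 0},{"tx": 0,"ty": 0,"tz": -15,"yaw": 0}]}}

```text
time_s: 18.73
eef_pos: [0.5115, -0.0316, 0.2216]
orientation: [0.001, 1.0, -0.002, 0.001]
wrist_force: [0.9, 0.0, 0.3]
grip_width: 0.0855
```

Call:
{"api": "apply_moves", "payload": {"plan": [{"tx": 0,"ty": 2,"tz": 0,"yaw": 0},{"tx": 0,"ty": 5,"tz": 0,"yaw": 0},{"tx": 0,"ty": 8,"tz": 0,"yaw": 0},{"tx": 0,"ty": 10,"tz": 0,"yaw": 0},{"tx": 0,"ty": 10,"tz": 0,"yaw": 0}]}}

```text
time_s: 19.35
eef_pos: [0.5109, -0.1332, 0.2223]
orientation: [0.001, 1.0, -0.004, 0.001]
wrist_force: [0.0, 0.4, 0.7]
grip_width: 0.0852
```

Run:
```python
from fit import *
from station import cams
from go import go
go(.511,-.027,.067,0)
t=cams.grab_frame("top");s=cams.grab_frame("side")
o=np.zeros((600,800,3),np.uint8)
o[:,:400]=crop(t,100,180,200,300,2);o[:480,400:800]=crop(s,245,240,100,120,4)
cv2.imwrite("pics/c7.png",o)
h=cv2.cvtColor(t["frame"],cv2.COLOR_BGR2HSV);z=np.zeros((480,640),np.uint8);z[222:256,210:270]=cv2.inRange(h,(18,60,150),(30,255,255))[222:256,210:270]
print("jars mid",mom(z)[0],atz(t,mom(z)[0],.088).round(4),"mat .5135 .0995")
```

```text
shift cm [ -0.11 -10.66  15.5 ] yaw -0.4 | pos [ 0.5109 -0.1332  0.2223] th -0.4 tilt [ 0.002 -0.003 -1.   ] q7 0.06 F [0.  0.4 0.7] w 0.0852 t 19.35
jars mid [240.36157518 241.1372315 ] [[0.5123 0.099  0.088 ]] mat .5135 .0995
```

View pics/c7.png

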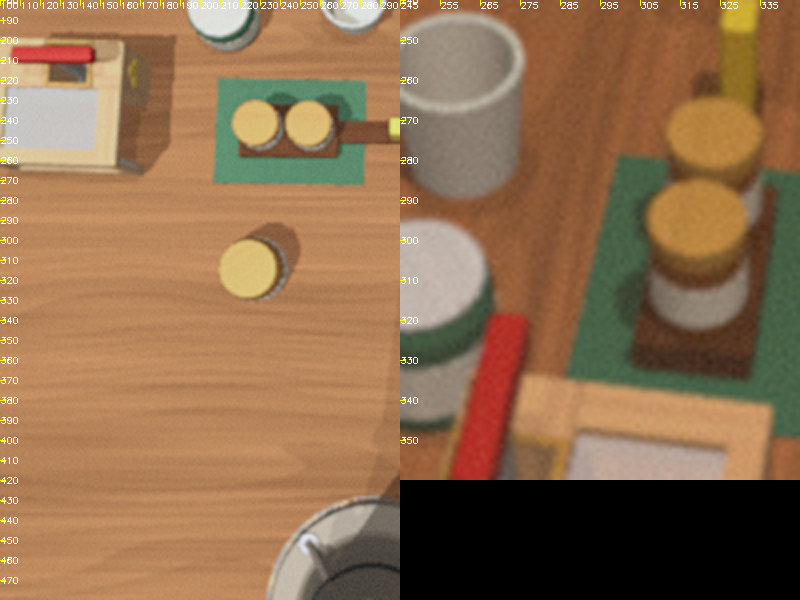

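The carrier is centred on the green mat, with jar tops at (227,241) and (253,241). The key bar lies along y over the shaft, and the other things look untouched. I'll check the bar's position once, then hand in.

Run:
```python
from fit import *
from station import cams,arm
R=((0,150,110),(6,255,255))
ok=True
for n,roi in(("top",(95,190,60,35)),("side",(245,310,40,65))):
    f=cams.grab_frame(n);m=mask(f,*R,roi);c,k=hullm(f,box((.566,.314),np.radians(-90.6),.08,.016,.17,.19))
    d=mom(m)[0]-c;print(n,"bar seen-expected px",d.round(1));ok&=np.abs(d).max()<4
print(ok)
if ok: print(arm.close_job())
```

```text
top bar seen-expected px [ 0.5 -0.7]
side bar seen-expected px [0.4 0. ]
True
the job is handed in; nothing more can be done
None
```

The task is done and handed in at about 19.5 s of the 64 s allowed; the hand-in reports no verdict.

- **Key:** I took it from its stand and lowered it down the shaft until its rim touched the flange at TCP height 0.186 m, as expected. I then turned it about 87° clockwise and let it go. After release, the bar was within 1 pixel of where an upright, home key should show in both cameras.
- **Carrier:** I pulled it out by the yellow tab with about 2–4 N and let it go upright. The middle of the jars measured at (0.512, 0.099) m, against the mat's centre at (0.5135, 0.0995) m.
- **Other things:** In the last pictures the tin, cup and jar look undisturbed. The pot and bottle were not in those crops, but the key was carried past them with no unusual force.
- **What I could not confirm:** The stem angle cannot be seen directly. I inferred about 1.3 rad from the gripper's turn, and the carrier sliding freely confirms the latch let go. I saw no clear torque rise at the stop.

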